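# Pin the stock box shut and hold its tow handle out

## Robot

A 6-joint arm with a two-finger parallel gripper is mounted at the origin on the work surface. World frame = base frame: x ahead of the robot, y to its left, z up, the work surface at z = 0. Lengths are in mm, angles in degrees, forces in N, time in s.
With the tool pointing down it reaches from about 350 to 850 mm from the base axis. Payload 8.1 kg.
Tool frame: the origin (TCP) lies midway between the tips of the shut fingers; the grasp point (between the pads) lies hold_point_z behind it (hold_point_z is the distance from the TCP to the grasp point, in mm); z points along the fingers, x is the direction in which the jaws open and shut, and the axes are right-handed (so a half turn about z gives the same grasp; the last joint's range is limited). The gripper opens to 85 mm and grips with 20 to 120 N. Pads are 22 mm wide; open, the fingers measure 114 mm over their backs; the gripper's body (76 mm by 85 mm) begins 54 mm behind the grasp point. The pads swing forward as they close: fully open they stand 13 mm farther back than shut.
Start: joints at [66.956, 7.471, 85.268, -0, 87.261, -4.893], TCP at [186.895, 570.154, 231.292] pointing down, gripper open.
Joint ranges: [-169.43, 169.43], [-51.17, 129.36], [1.28, 143.12], [-76.62, 256.62], [0, 156.53], [-152.29, 152.29]. Speed limits (degrees/s): [136.94, 136.94, 159.86, 180, 180, 180].

## Interface

Orientations are given as [roll, pitch, yaw] about the fixed x, y, z axes, in that order (R = Rz(yaw) Ry(pitch) Rx(roll)).
In Python, from bench import * gives the robot as it stands.
- The arm moves only by the shell command python3 -m pendant 'ROWS' [OPENING] [FORCE]. ROWS is JSON, a list that holds one entry, the list of rows, each a list of 4 numbers: the shift along the tool's x, y, z normalised to -1 to 1, where 1 is 0.02 m, then the turn about the tool's z normalised to -1 to 1, where 1 is 0.08 rad. A call has exactly 10 rows; each row shifts and turns the pose as measured when the row begins, along the tool's axes as they then stand; what a row does not reach is not made up. A row lasts 1/12 s, in which the tool goes at most 41.7 mm and 7.16 degrees, less where a joint would pass 70% of its speed; a pose out of reach is approached as far as the arm can. A call with a number of a shift or a turn outside -1 to 1 is refused whole. A call with a gripper value outside its range is refused whole. OPENING is the gripper's target within -1 to 1 (fully open at 1, half-way at 0, shut at -1), set as the call begins (- or left out, the last holds). The fingers move at their own pace and stop on an object; FORCE is the grip in N (left out, the last holds). Time passes only in rows, so rows that do not move let the fingers close, or fill a call up. It gives the time, the measured TCP pose, the force and the opening at its end, in the units of the state.
- sense(): the state, without advancing time (a new reading comes with each control period).
- snapshot(name): name is "side" or "top" or "wrist"; returns the picture (384x512x3 uint8, red, green, blue); there is no depth.
- calibration(name): a dict with "mtx" (3x3 intrinsics, pixels), "D" ([k1, k2, p1, p2, k3] as OpenCV has them; the pictures are not rectified), "world_to_cam" (4x4, takes a point from world to camera coordinates); the wrist camera has in their place "hand_eye" (4x4, takes a point from camera to tool coordinates, whose origin is the TCP and whose axes are the tool frame's). Camera axes: x right, y down, z forward; pixel columns grow to the right and rows downward; lengths in mm; the calibration is good to about 2 mm. A picture is of the moment at which its call begins: read the wrist's pose just before it. calibration takes no time and is no camera call.
- hand_in(): hands the job in, once; it reports no verdict.
The state is a dict: "time": time; "joint_pos": joint angles; "qd": joint speeds; "joint_efforts": joint torques, N m; "tool_pos": TCP position; "tcp_rot": TCP orientation; "ft_force": force on the tool from outside, world axes, zero at the start; "wrist_torque": the same for the moment, N m; "finger_gap": finger opening in mm.
Only numpy, scipy, OpenCV 4.12 (cv2) and the standard library are available. Lean on these libraries where they do the work, as an engineer would, in place of code of your own. Each camera call takes 0.05 s, during which the arm holds its last target.

## Task

Get the stall's stock box ready to tow away: first take the steel pin with the wooden handle out of its wooden block and drop it fully home in the hole of the steel latch lug on the front of the box, and let go of it. Then squeeze the button in the tow grip, pull the telescoping handle straight up past its first stop to its second stop, and finish while still gripping it there, fully extended. Leave the clay pot, abacus, ruler and padlock where they are.

Things in the scene. Friction and masses are not known exactly. Their poses are not given: they have to be found in the camera images.
- pin_head (a point): Centre of the wooden handle of the loose latch pin (about 50 g). The pin stands upright, its z axis up: at the top a round wooden handle 18 mm in diameter and 46 mm tall (23 mm above and below this point), below it a steel shank 8 mm in diameter and 40 mm long with a tapered tip; the tip is 63 mm below this point. At the start the shank hangs in a loose 12 mm hole of a wooden block and the handle's flat underside (the shoulder) rests on the block's top.
- pin_shoulder (a point): Same pin: point on its axis at the handle's flat underside, where the shank begins (23 mm below pin_head). Fully home in the lug, it lies at the lug hole's mouth.
- pinblock: Fixed dark wooden block 60 x 60 x 50 mm (tall) on the ledge that holds the pin in the middle of its top; origin at the centre of its underside.
- lug_hole0 (a point): Centre of the mouth of the latch lug's vertical through hole, 10.5 mm in diameter with a 2 mm chamfer. The steel lug is a block 36 mm deep x 50 mm wide x 26 mm tall on the front face of the box; its top is level with the lid top, 160 mm above the ledge, and the hole stands 21 mm in front of the box's body and 50 mm off its middle. Axes are those of the box.
- stockbox: Fixed plywood roll-along stock box with its lid shut, 180 mm (x) x 320 mm (y), lid top 160 mm above the ledge; origin at the ledge under its middle. Its x axis points from its front (lug side) to its back, its y axis along its length towards the end with the tow handle: the upright handle mast stands on that end 180 mm from the middle, in a dark steel sleeve whose top is at 160 mm.
- grip_mid (a point): Centre of the tow grip, a black bar on top of the mast: 110 mm long (along the box's x), 28 mm thick (along the box's y), 26 mm tall; 210 mm above the ledge when the handle is in. It rises with the handle and its axes are those of the box. It is pinched across its thickness at the middle of its length, one finger on the button and the other on the opposite face.
- towgrip: The same tow grip bar with its button; origin at its centre.
- squeeze (a joint): Spring button in the middle of the grip's side that faces away from the box (box +y), 32 mm long x 18 mm tall; its face stands 8 mm proud of the bar at rest (so 36 mm across bar and button) and 2 mm when fully pressed. Value: how far it is pressed in, 0 to 0.006 m; needs about 7.5 N fully in. While it is out, an inner catch holds the handle at the bottom, and again at the first stop; pressed in by about 4 mm or more, the handle slides up and down freely.
- mast (a joint): How far the telescoping handle is drawn up, straight up: 0 = in (catch at about 1 mm), first stop 0.06 m, second stop (end of travel) 0.120 m. Handle and grip weigh about 0.4 kg and sink back to about 0.08 m when let go at the top.
- claypot: Bystander: brown clay pot, 90 mm in diameter, 66 mm tall; origin under its centre. Pot and pin block may stand in either of two places.
- abacus: Bystander: wooden abacus with yellow beads lying flat, 124 x 240 x 22 mm; origin under its centre.
- ruler_a: Bystander: light wooden ruler 30 x 300 x 5 mm; origin under its centre.
- padlock: Bystander: brass padlock lying flat, 60 x 42 x 16 mm; origin under its body's centre.
Mind the look-alikes: they are no part of the job. Of the things like the part that bears pin_head, leave any that is orange or purple; of the rest the smaller one is meant.

How it is judged (in metres and radians):
On the way, in this order (a step that is already met when the one before it is completed fails the run):
1. the pin is fully home in the lug and let go, the handle still in (horizontal distance between pin_shoulder and lug_hole0 below 0.005 m and z of pin_shoulder in the frame of lug_hole0 between -0.004 and 0.004 m and contact force between the fingers and pin below 0.2 N and value of joint mast below 0.01 m), for 0.2 s.
2. the grip's button is squeezed in between the fingers, the handle still in (value of joint squeeze above 0.004 m and contact force between the fingers and towgrip above 3 N and value of joint mast below 0.02 m), for 0.05 s.
3. the handle is drawn up to its second stop (value of joint mast above 0.113 m), for 0.2 s.
At the end, for the whole second after the job is handed in: The fingers still grip the tow grip (over 3 N) and hold the handle still within 7 mm of its second stop (120 mm), and the pin sits home in the lug: shoulder within 4 mm of the hole's mouth in height and 5 mm sideways (value of joint mast above 0.113 m and velocity of joint mast between -0.02 and 0.02 m/s and contact force between the fingers and towgrip above 3 N and horizontal distance between pin_shoulder and lug_hole0 below 0.005 m and z of pin_shoulder in the frame of lug_hole0 between -0.004 and 0.004 m); the arm keeps its last pose, push and grip.
It fails at once if the handle is drawn out before the pin is in the lug, or the pin comes out again (value of joint mast above 0.02 m and (horizontal distance between pin_shoulder and lug_hole0 above 0.01 m or z of pin_shoulder in the frame of lug_hole0 above 0.01 m)).
It fails at once if a bystander is moved more than 30 mm (distance of any of claypot, abacus, ruler_a, padlock from where it was at the start of the episode above 0.03 m).
It also fails if it takes over 54 s, if anything falls off the work surface, if the arm or the gripper's body presses on something with over 40 N, if the wrist force passes 120 N, or if a joint passes its speed limit or range.

## Working session

There is one attempt and no reset: what is moved stays moved. The work goes in short steps, Python scripts to look and compute and a shell command to move; the robot and the scene stay as the last step left them, time stands still between calls to the robot, and variables do not carry over. Pictures are saved under pics/ and viewed, and the job is handed in when it is done.

```bash
ls; mkdir -p pics; python3 - <<'E'
from bench import *
import cv2
print(sense())
for n in ["side","top","wrist"]:
    cv2.imwrite(f"pics/{n}0.png",snapshot(n)[:,:,::-1]); print(n,calibration(n))
E
```

```text
pics
{'time': 0.0, 'joint_pos': array([ 6.69563648e+01,  7.51572009e+00,  8.53301054e+01, -2.60166640e-03,
        8.72604533e+01, -4.89243409e+00]), 'qd': array([-0.02523571, -0.00565273, -0.02395387, -0.07565334, -0.01111018,
        0.08665256]), 'joint_efforts': array([-1.37484194e-04, -5.69374180e+01, -5.00574124e+01, -4.72702743e-05,
        1.44221078e-02, -1.61290825e-05]), 'tool_pos': array([186.6873763 , 569.63778674, 230.23012456]), 'tcp_rot': array([-1.79993525e+02,  1.06113218e-01,  7.18489316e+01]), 'ft_force': array([-0.14935763, -0.5948883 ,  0.11427968]), 'wrist_torque': array([-0.01875052,  0.01992118,  0.00495174]), 'finger_gap': 85.63099788971921}
side {'mtx': array([[431.8690739 ,   0.        , 260.56593756],
       [  0.        , 431.8690739 , 190.24365262],
       [  0.        ,   0.        ,   1.        ]]), 'D': array([0.04137343, 0.        , 0.        , 0.        , 0.        ]), 'world_to_cam': array([[ 9.97073122e-01, -7.61933802e-02, -6.30543158e-03,
        -5.74995880e+02],
       [-6.10340902e-02, -7.43595482e-01, -6.65838268e-01,
         1.23107269e+0
[... 681 characters left out ...]
97106e+03],
       [ 0.00000000e+00,  0.00000000e+00,  0.00000000e+00,
         1.00000000e+00]])}
wrist {'mtx': array([[279.80510393,   0.        , 259.47103244],
       [  0.        , 279.80510393, 198.62773907],
       [  0.        ,   0.        ,   1.        ]]), 'D': array([-0.06318714,  0.        ,  0.        ,  0.        ,  0.        ]), 'hand_eye': array([[ 9.99999726e-01, -6.10945226e-04,  4.17073048e-04,
         9.32276786e-01],
       [ 4.82219817e-04,  9.65943437e-01,  2.58752864e-01,
        -6.47820577e+01],
       [-5.60952801e-04, -2.58752593e-01,  9.65943467e-01,
        -1.42458443e+02],
       [ 0.00000000e+00,  0.00000000e+00,  0.00000000e+00,
         1.00000000e+00]])}
```

View pics/side0.png

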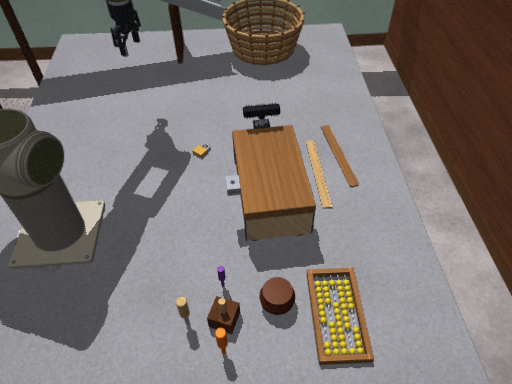

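View pics/top0.png

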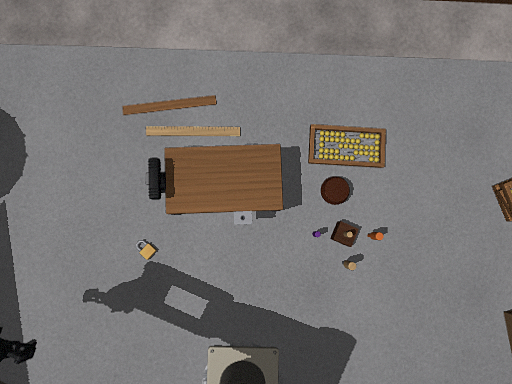

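View pics/wrist0.png

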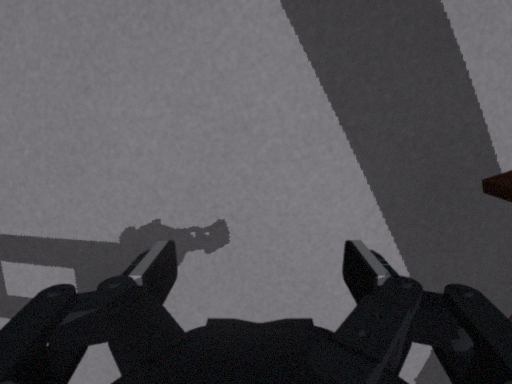

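```bash
python3 - <<'E'
import cv2,numpy as np
s=cv2.imread("pics/side0.png");t=cv2.imread("pics/top0.png")
a=cv2.resize(s[255:365,160:300],None,fx=5,fy=5,interpolation=cv2.INTER_CUBIC)
cv2.imwrite("pics/cropside.png",a)
b=cv2.resize(t[170:280,300:400],None,fx=5,fy=5,interpolation=cv2.INTER_CUBIC)
c=cv2.resize(t[140:240,140:260],None,fx=5,fy=5,interpolation=cv2.INTER_CUBIC)
cv2.imwrite("pics/croptop.png",b);cv2.imwrite("pics/croptop2.png",c)
d=cv2.resize(s[90:220,210:330],None,fx=4.6,fy=4.6,interpolation=cv2.INTER_CUBIC);cv2.imwrite("pics/cropside2.png",d)
E
```

```text
(no output)
```

View pics/cropside.png

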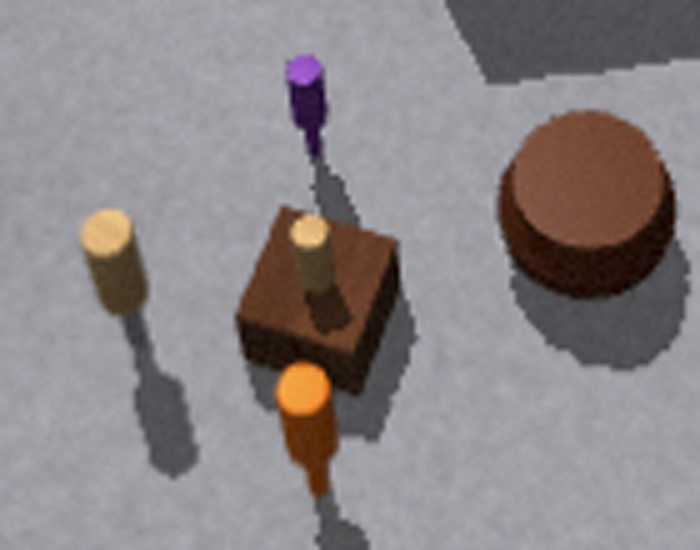

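View pics/croptop.png

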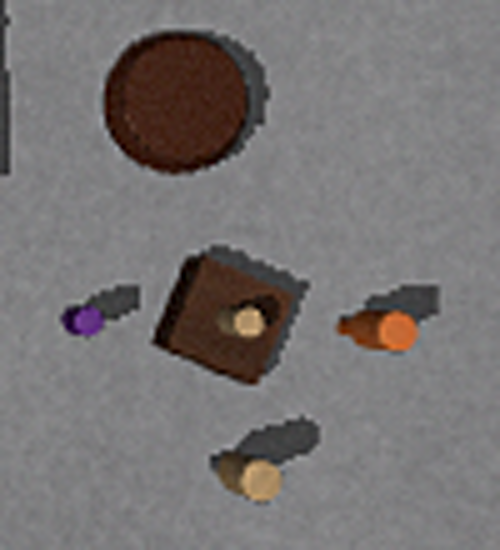

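View pics/croptop2.png

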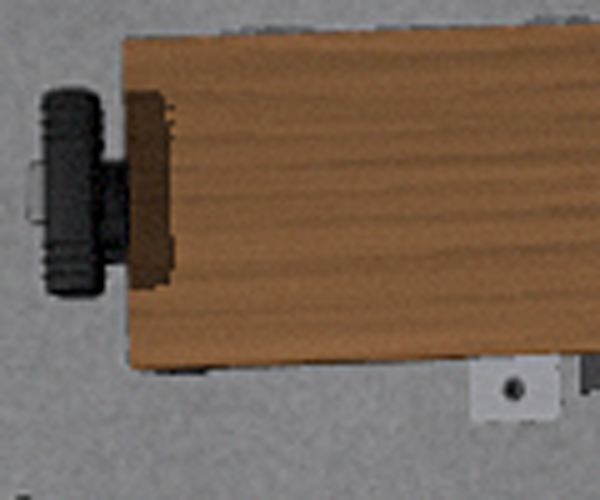

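View pics/cropside2.png

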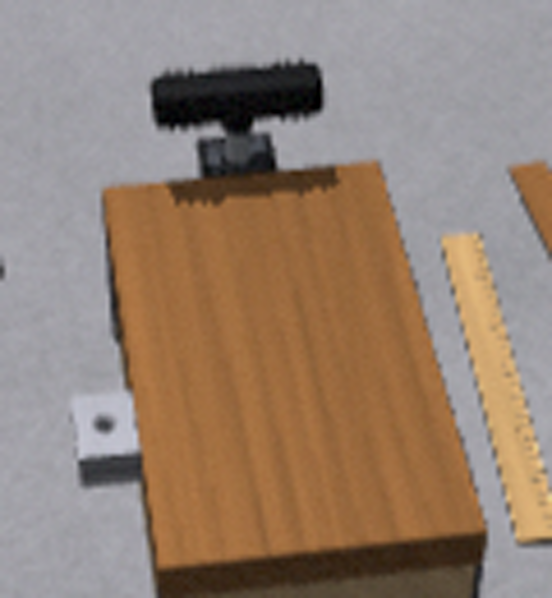

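```bash
cat > h.py <<'E'
from bench import *
import cv2,numpy as np
from scipy.spatial.transform import Rotation as R
def ray(n,uv,pose=None):
    c=calibration(n)
    p=cv2.undistortPoints(np.array([[uv]],float),c["mtx"],c["D"])[0,0]
    d=np.array([p[0],p[1],1.])
    if n=="wrist":
        H=np.array(c["hand_eye"]);Rt=R.from_euler('xyz',pose[1],degrees=True).as_matrix()
        o=Rt@H[:3,3]+pose[0];d=Rt@H[:3,:3]@d
    else:
        T=np.linalg.inv(np.array(c["world_to_cam"]));o=T[:3,3];d=T[:3,:3]@d
    return o,d/np.linalg.norm(d)
def plane(n,uv,z,pose=None):
    o,d=ray(n,uv,pose); return o+d*(z-o[2])/d[2]
def tri(r1,r2):
    (o1,d1),(o2,d2)=r1,r2
    s=np.linalg.lstsq(np.array([d1,-d2]).T,o2-o1,rcond=None)[0]
    a,b=o1+s[0]*d1,o2+s[1]*d2
    return (a+b)/2,np.linalg.norm(a-b)
E
python3 - <<'E'
from h import *
t=cv2.imread("pics/top0.png");s=cv2.imread("pics/side0.png")
def cent(img,mask,x0,y0,x1,y1):
    m=np.zeros(mask.shape,np.uint8);m[y0:y1,x0:x1]=mask[y0:y1,x0:x1]
    n,l,st,c=cv2.connectedComponentsWithStats(m)
    i=1+np.argmax(st[1:,4]);return c[i],st[i]
for nm,im,bx in (("top",t,(343,228,356,242)),("side",s,(215,292,230,308))):
    h=cv2.cvtColor(im,cv2.COLOR_BGR2HSV)
    print(nm,im[(bx[1]+bx[3])//2,bx[0]:bx[2]].tolist())
    m=((im[:,:,2]>150)&(h[:,:,1]>60)).astype(np.uint8)
    print(cent(im,m,*bx))
# lug hole dark
for nm,im,bx in (("top",t,(236,212,252,224)),("side",s,(226,176,240,192))):
    g=cv2.cvtColor(im,cv2.COLOR_BGR2GRAY);sub=g[bx[1]:bx[3],bx[0]:bx[2]];print(sub)
E
```

```text
top [[29, 42, 66], [61, 86, 100], [59, 82, 95], [57, 81, 95], [105, 148, 179], [104, 144, 176], [106, 147, 178], [107, 151, 185], [110, 152, 184], [83, 115, 144], [30, 41, 71], [25, 40, 71], [35, 50, 78]]
(array([349.17391304, 234.        ]), array([347, 232,   5,   5,  23], dtype=int32))
side [[41, 61, 98], [36, 57, 94], [43, 66, 101], [86, 126, 167], [126, 187, 226], [125, 185, 226], [122, 180, 224], [120, 181, 222], [120, 178, 220], [115, 172, 214], [86, 125, 162], [38, 57, 98], [41, 60, 99], [44, 65, 102], [45, 61, 99]]
(array([221.30769231, 300.74358974]), array([218, 298,   8,   7,  39], dtype=int32))
[[155 152 150 152 152 150 147 155 157 152 156 151 155 155 156 151]
 [149 150 153 148 154 151 152 154 152 150 151 150 153 151 158 117]
 [153 155 153 151 153 156 160 156 153 151 153 151 155 152 155 151]
 [151 150 152 155 159 138 115 116 154 156 150 153 150 153 155 158]
 [152 150 151 154 147  77  43  67 112 155 152 152 150 148 152 153]
 [150 150 150 157 128  44  20  63  82 152 155 156 148 152 148 158]
 [152 152 155 158 117  39  16  63  68 151 146 148 148 151 153 153]
 [148 147 149 15
[... 564 characters left out ...]
1 189 191 178 139 141 149 167 186 190 189 190 147]
 [182 192 189 190 146 101  84 104 134 173 190 188 189 135]
 [168 192 190 191 136  77  65  66 117 179 190 191 190 132]
 [165 193 191 190 169 118  97  98 148 190 190 189 192 166]
 [155 192 192 193 189 183 166 165 192 191 192 192 192 193]
 [155 194 195 194 188 191 191 193 192 193 193 193 190 192]
 [173 194 193 192 189 186 192 192 192 193 193 193 191 192]
 [149 191 195 191 193 190 191 192 192 194 193 186 182 178]
 [144 193 188 181 177 180 173 175 170 172 171 147 143 118]
 [153 173 148 118 114 117  91  90  65  63  67  65  65  64]
 [163  74  65  65  65  60  60  58  64  68  62  63  64  62]
 [164  85  63  62  62  57  60  59  57  57  58  57  55  51]]
```

```bash
python3 - <<'E'
from h import *
t=cv2.imread("pics/top0.png");s=cv2.imread("pics/side0.png")
def dark(im,bx,thr):
    g=cv2.cvtColor(im,cv2.COLOR_BGR2GRAY).astype(float)[bx[1]:bx[3],bx[0]:bx[2]]
    w=np.clip(thr-g,0,None);y,x=np.mgrid[bx[1]:bx[3],bx[0]:bx[2]]
    return np.array([(w*x).sum(),(w*y).sum()])/w.sum()
ht=dark(t,(239,214,247,222),145);hs=dark(s,(229,179,237,186),180)
print("hole px",ht,hs,"tri",tri(ray("top",ht),ray("side",hs)))
print(" planes z160",plane("top",ht,160),plane("side",hs,160))
pt=(349.3,234.0);ps=(221.5,300.9)
print("pin top tri",tri(ray("top",pt),ray("side",ps)),plane("top",pt,96),plane("side",ps,96))
# lid
h=cv2.cvtColor(t,cv2.COLOR_BGR2HSV)
m=((h[:,:,0]<22)&(h[:,:,1]>90)).astype(np.uint8);m[:140]=0;m[220:]=0;m[:,:150]=0;m[:,290:]=0
n,l,st,c=cv2.connectedComponentsWithStats(m);i=1+np.argmax(st[1:,4])
cn=max(cv2.findContours((l==i).astype(np.uint8),0,1)[0],key=cv2.contourArea)
pts=np.array([plane("top",p[0],160)[:2] for p in cn],np.float32)
r=cv2.minAreaRect(pts);print("lid",r,cv2.boxPoints(r))
# block top
m=((h[:,:,0]<22)&(h[:,:,1]>110)).astype(np.uint8);m[:215]=0;m[250:]=0;m[:,:328]=0;m[:,364:]=0
cn=max(cv2.findContours(m,0,1)[0],key=cv2.contourArea)
r=cv2.minAreaRect(np.array([plane("top",p[0],50)[:2] for p in cn],np.float32));print("block",r)
# grip: dark px
g=cv2.cvtColor(t,cv2.COLOR_BGR2GRAY)
m=(g<62).astype(np.uint8);m[:152]=0;m[205:]=0;m[:,:143]=0;m[:,161:]=0
cn=max(cv2.findContours(m,0,1)[0],key=cv2.contourArea)
print(cv2.minAreaRect(cn))
r=cv2.minAreaRect(np.array([plane("top",p[0],215)[:2] for p in cn],np.float32));print("grip",r)
for nm,p in (("tan",(351.5,266)),("orange",(379,236)),("purple",(317,234)),("pot",(335,190)),("padlock",(148,250))): print(nm,plane("top",p,60 if nm!="padlock" else 16))
E
```

```text
hole px [242.23146223 217.42203742] [232.1521197  181.78221114] tri (array([501.6469183 ,  13.45643247, 158.19357176]), np.float64(0.1714133733195711))
 planes z160 [501.52747884  13.4339365  160.        ] [501.77771319  11.77582343 160.        ]
pin top tri (array([ 463.26553334, -301.79103189,   94.56505317]), np.float64(0.442928844259267)) [ 463.06471863 -301.44769324   96.        ] [ 463.58005793 -302.53422985   96.        ]
lid ((608.0756225585938, 72.05706787109375), (186.46397399902344, 329.36822509765625), 3.7176737785339355) [[504.36166  230.34944 ]
 [525.718    -98.32566 ]
 [711.78955  -86.235306]
 [690.4332   242.43979 ]]
block ((463.6272277832031, -297.3450622558594), (68.72615051269531, 61.74946975708008), 67.67859649658203)
((154.0, 178.5), (41.0, 12.0), 90.0)
grip ((596.7960815429688, 249.50741577148438), (109.5081558227539, 31.803997039794922), 2.603510856628418)
tan [ 366.80243393 -318.39573093   60.        ]
orange [ 458.9498067  -401.16627467   60.        ]
purple [ 459.90083399 -212.40603101   60.        ]
pot [ 594.74527782 -265.03580272   60.        ]
padlock [395.15371067 303.10236184  16.        ]
```

```bash
python3 -m pendant '[[[-0.8,0.6,-0.3,-0.95],[-0.8,0.6,-0.3,-0.95],[-0.8,0.6,-0.3,-0.95],[-0.8,0.6,-0.3,-0.95],[-0.8,0.6,-0.3,-0.95],[-0.8,0.6,0,0],[-0.8,0.6,0,0],[-0.8,0.6,0,0],[-0.8,0.6,0,0],[-0.8,0.6,0,0]]]' 1
```

```text
time: 0.98
tool_pos: [299.2, 400.5, 257.4]
tcp_rot: [-179.7, 0.4, 95.1]
ft_force: [-0.2, -0.4, -0.1]
finger_gap: 85.4
```

```bash
python3 -m pendant '[[[-1,0.14,0,0],[-1,0.14,0,0],[-1,0.14,0,0],[-1,0.14,0,0],[-1,0.14,0,0],[-1,0.14,0,0],[-1,0.14,0,0],[-1,0.14,0,0],[-1,0.14,0,0],[-1,0.14,0,0]]]'
python3 -m pendant '[[[-1,0.14,0,0],[-1,0.14,0,0],[-1,0.14,0,0],[-1,0.14,0,0],[-1,0.14,0,0],[-1,0.14,0,0],[-1,0.14,0,0],[-1,0.14,0,0],[-1,0.14,0,0],[-1,0.14,0,0]]]'
```

```text
time: 1.82
tool_pos: [346.1, 193.4, 255.7]
tcp_rot: [-179.5, 0.5, 95.1]
ft_force: [0.2, -0.6, 0.3]
finger_gap: 85.2
time: 2.65
tool_pos: [391.0, -13.6, 255.6]
tcp_rot: [-179.4, 0.5, 95.2]
ft_force: [0.8, -0.2, -1.2]
finger_gap: 85.4
```

```bash
python3 -m pendant '[[[-1,0.14,0,0],[-1,0.14,0,0],[-1,0.14,0,0],[-1,0.14,0,0],[-1,0.14,0,0],[-1,0.14,0,0],[-1,0.14,0,0],[-1,0.14,0,0],[-1,0.14,0,0],[-1,0.14,0,0]]]'
```

```text
time: 3.48
tool_pos: [436.0, -220.6, 254.7]
tcp_rot: [-179.3, 0.4, 95.1]
ft_force: [1.2, 0.1, 0.4]
finger_gap: 85.3
```

```bash
python3 -m pendant '[[[-1,0.25,0.6,0],[-1,0.25,0.6,0],[-1,0.25,0.6,0],[-0.9,0.2,0.6,0],[0,0,0.6,0],[0,0,0.6,0],[0,0,0.4,0],[0,0,0,0],[0,0,0,0],[0,0,0,0]]]'
python3 - <<'E'
from h import *
s=sense();print(s["tool_pos"],s["tcp_rot"])
cv2.imwrite("pics/w1.png",snapshot("wrist")[:,:,::-1])
E
```

```text
time: 4.32
tool_pos: [460.3, -302.4, 168.8]
tcp_rot: [-179.1, 0.3, 94.9]
ft_force: [0.0, -0.3, -0.2]
finger_gap: 85.3
[ 460.25653867 -302.3896979   168.82697684] [-179.14030297    0.30791093   94.92461395]
```

View pics/w1.png

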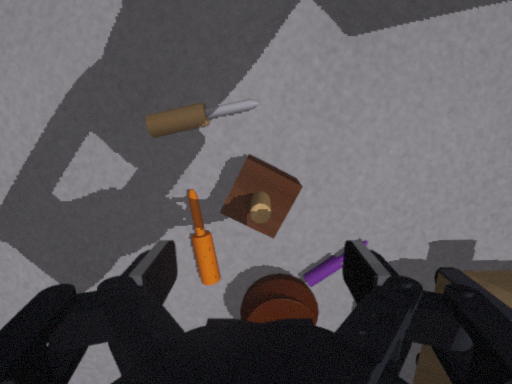

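```bash
python3 - <<'E'
from h import *
im=cv2.imread("pics/w1.png")
cv2.imwrite("pics/w1c.png",cv2.resize(im[150:250,210:310],None,fx=6,fy=6,interpolation=cv2.INTER_NEAREST))
pose=([460.26,-302.39,168.83],[-179.14,.308,94.92])
print(plane("wrist",(260,213.5),96,pose))
# block corners at z=50
print([plane("wrist",p,50,pose).round(1) for p in ((250,157),(301,186),(273,236),(221,203))])
E
```

```text
[ 464.77099817 -301.24188295   96.        ]
[array([ 424.9, -314.2,   50. ]), array([ 448.2, -263.4,   50. ]), array([ 501.3, -285.2,   50. ]), array([ 471.6, -338.8,   50. ])]
```

View pics/w1c.png

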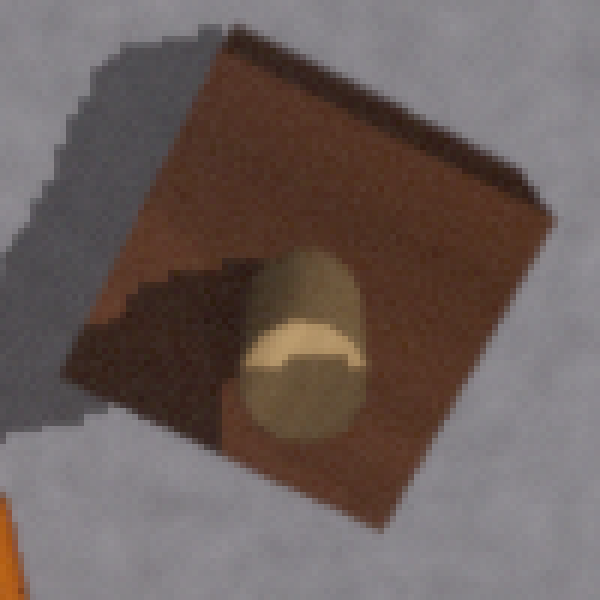

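```bash
python3 -m pendant '[[[0.07,0.27,0,0],[0,0,0.5,0],[0,0,0.5,0],[0,0,0.5,0],[0,0,0.5,0],[0,0,0.5,0],[0,0,0.5,0],[0,0,0.5,0],[0,0,0.4,0],[0,0,0,0]]]'
```

```text
time: 5.2
tool_pos: [466.0, -300.4, 84.3]
tcp_rot: [-179.3, 0.4, 95.0]
ft_force: [0.1, 0.1, -0.3]
finger_gap: 85.4
```

```bash
python3 -m pendant '[[[-0.05,-0.05,0.5,0],[0,0,0.5,0],[0,0,0.1,0],[0,0,0,0],[0,0,0,0],[0,0,0,0],[0,0,0,0],[0,0,0,0],[0,0,0,0],[0,0,0,0]]]'
python3 - <<'E'
from h import *
s=sense();print(s["tool_pos"],s["tcp_rot"])
cv2.imwrite("pics/w2.png",snapshot("wrist")[:,:,::-1])
E
```

```text
time: 6.03
tool_pos: [465.7, -302.8, 61.5]
tcp_rot: [-179.4, 0.5, 95.0]
ft_force: [-0.6, 0.6, -0.3]
finger_gap: 85.5
[ 465.723826   -302.77807748   61.51835882] [-179.40099954    0.537216     95.00383736]
```

View pics/w2.png

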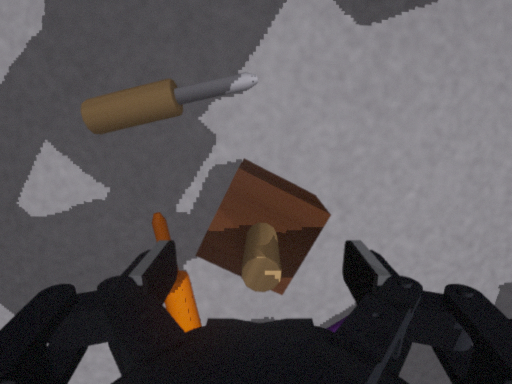

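```bash
python3 - <<'E'
from h import *
pose=([465.7,-302.8,61.5],[-179.4,.54,95.0])
print(plane("wrist",(262,273),96,pose))
E
python3 -m pendant '[[[0,0,0,0],[0,0,0,0],[0,0,0,0],[0,0,0,0],[0,0,0,0],[0,0,0,0],[0,0,0,0],[0,0,0,0],[0,0,0,0],[0,0,0,0]]]' -1 25
```

```text
[ 463.66291935 -300.88299904   96.        ]
time: 6.92
tool_pos: [466.0, -303.0, 62.0]
tcp_rot: [-179.4, 0.6, 95.0]
ft_force: [-0.3, -0.6, 0.0]
finger_gap: 17.0
```

```bash
python3 -m pendant '[[[0,0,-0.4,0],[0,0,-0.6,0],[0,0,-0.8,0],[0,0,-1,0],[0,0,-1,0],[0,0,-1,0],[0,0,-1,0],[0,0,-1,0],[0,0,-1,0],[0,0,-0.8,0]]]'
python3 - <<'E'
from h import *
s=sense();print(s["tool_pos"],s["tcp_rot"])
cv2.imwrite("pics/w3.png",snapshot("wrist")[:,:,::-1])
E
```

```text
time: 7.75
tool_pos: [465.3, -299.0, 245.9]
tcp_rot: [-179.3, 0.4, 95.0]
ft_force: [0.1, 0.0, -0.3]
finger_gap: 17.3
[ 465.33315423 -298.99059259  245.87565991] [-179.25596195    0.37800684   95.00886047]
```

View pics/w3.png

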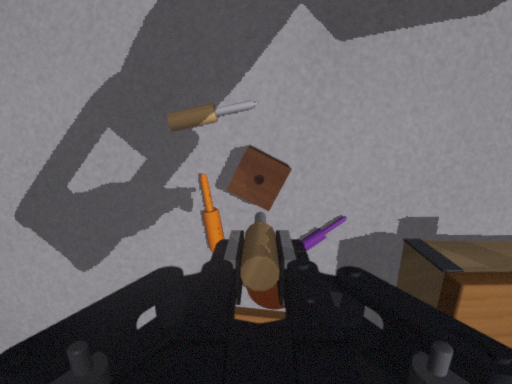

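```bash
python3 - <<'E'
from h import *
im=cv2.imread("pics/w3.png")
cv2.imwrite("pics/w3c.png",cv2.resize(im[195:325,200:320],None,fx=4.6,fy=4.6,interpolation=cv2.INTER_CUBIC))
P=([0,0,0],[0,0,0])
for p,z in (((260,212),52),((260,272),-34),((260,226),12)): print(plane("wrist",p,z,P))
# block hole check
print(plane("wrist",(259,179),50,([465.3,-299,245.9],[-179.26,.38,95.0])))
E
```

```text
[ 1.09842651 -2.22637699 52.        ]
[  0.89845952  -2.42685221 -34.        ]
[ 1.00507106 -6.39934915 12.        ]
[ 464.15075847 -300.19849492   50.        ]
```

View pics/w3c.png

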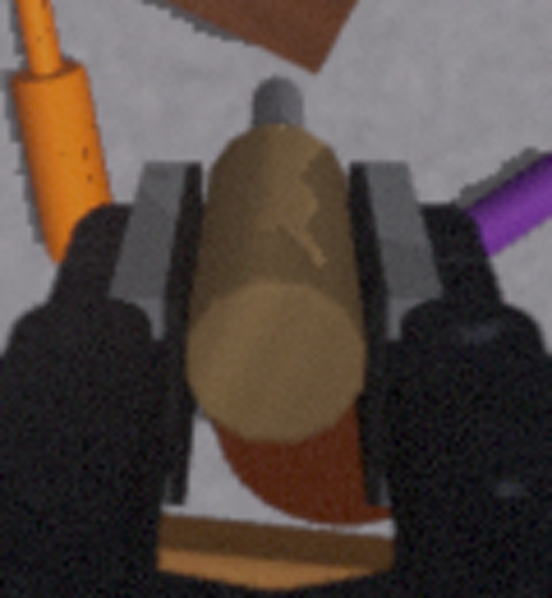

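```bash
python3 -m pendant '[[[1,0.27,0,0],[1,0.27,0,0],[1,0.27,0,0],[1,0.27,0,0],[1,0.27,0,0],[1,0.27,0,0],[1,0.27,0,0],[1,0.27,0,0],[1,0.27,0,0],[1,0.27,0,0]]]'
```

```text
time: 8.63
tool_pos: [505.0, -92.6, 260.8]
tcp_rot: [179.7, 1.2, 94.6]
ft_force: [0.3, 0.6, -0.3]
finger_gap: 17.2
```

```bash
python3 -m pendant '[[[0.9,0.22,0.2,0.1],[0.9,0.22,0.2,0.1],[0.9,0.22,0.2,0],[0.9,0.22,0.2,0],[0.9,0.22,0.2,0],[0.5,0.1,0.2,0],[0,0,0,0],[0,0,0,0],[0,0,0,0],[0,0,0,0]]]'
python3 - <<'E'
from h import *
s=sense();print(s["tool_pos"],s["tcp_rot"])
im=snapshot("wrist")[:,:,::-1];cv2.imwrite("pics/w4.png",im)
cv2.imwrite("pics/w4c.png",cv2.resize(im[130:290,180:340],None,fx=3.7,fy=3.7,interpolation=cv2.INTER_CUBIC))
E
```

```text
time: 9.47
tool_pos: [522.9, 16.0, 241.7]
tcp_rot: [179.2, 1.3, 93.9]
ft_force: [-0.6, 0.0, -1.4]
finger_gap: 17.4
[522.94841171  16.01992306 241.6657442 ] [179.24706263   1.29339032  93.88724802]
```

View pics/w4.png

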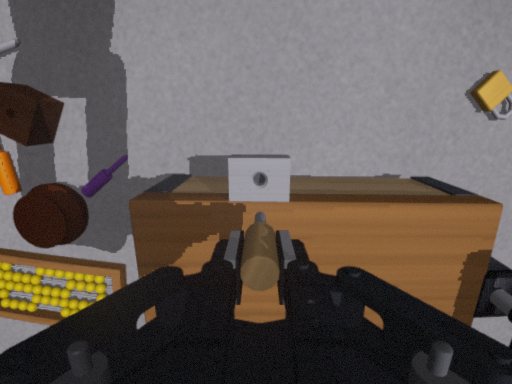

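View pics/w4c.png

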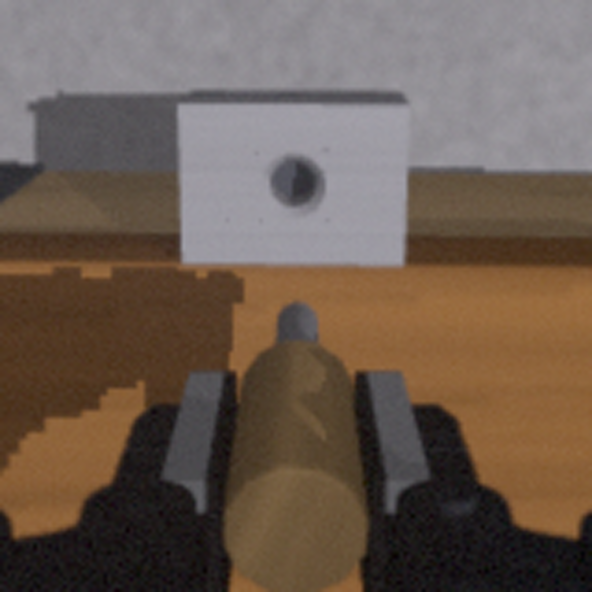

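```bash
cat > off.py <<'E'
from h import *
import sys
def go(uv,tip=(1.1,-2.2,52)):
    s=sense();pose=(s["tool_pos"],s["tcp_rot"])
    Rt=R.from_euler('xyz',pose[1],degrees=True).as_matrix()
    hole=plane("wrist",uv,160,pose); t=Rt@np.array(tip)+pose[0]
    sh=Rt@np.array([tip[0],tip[1],12])+pose[0]
    print("tcp",pose[0].round(1),pose[1].round(2),"hole",hole.round(1),"tip",t.round(1),"shoulder",sh.round(1),"zaxis",Rt[:,2].round(3))
    print("hole-tip in tool",(Rt.T@(hole-t)).round(1), "world",(hole-t).round(1))
if __name__=="__main__": go((float(sys.argv[1]),float(sys.argv[2])))
E
python3 off.py 260.1 178.8
```

```text
tcp [523.   15.9 241.8] [179.23   1.3   93.87] hole [503.1  13.9 160. ] tip [521.5  15.7 189.8] shoulder [520.9  16.6 229.7] zaxis [ 0.015 -0.022 -1.   ]
hole-tip in tool [  0.2 -18.9  29.5] world [-18.5  -1.8 -29.8]
```

```bash
python3 -m pendant '[[[0,-0.3,0,0],[0,-0.3,0,0],[0,-0.25,0,0],[0,0,0.25,0],[0,0,0.25,0],[0,0,0.25,0],[0,0,0.1,0],[0,0,0,0],[0,0,0,0],[0,0,0,0]]]'
python3 - <<'E'
from h import *
s=sense();print(s["tool_pos"],s["tcp_rot"])
for n in ("wrist","top","side"):
  im=snapshot(n)[:,:,::-1];cv2.imwrite(f"pics/{n}5.png",im)
  x,y={"wrist":(200,160),"top":(185,160),"side":(175,120)}[n]
  cv2.imwrite(f"pics/{n}5c.png",cv2.resize(im[y:y+120,x:x+120],None,fx=4,fy=4,interpolation=cv2.INTER_CUBIC))
E
python3 off.py 260 200
```

```text
time: 10.35
tool_pos: [503.9, 11.5, 222.4]
tcp_rot: [179.3, 1.3, 93.6]
ft_force: [-0.4, -0.1, -0.5]
finger_gap: 17.2
[503.88091637  11.48560679 222.44907971] [179.26153422   1.32424036  93.64248063]
tcp [504.1  11.5 222.8] [179.23   1.33  93.65] hole [496.5  10.7 160. ] tip [502.6  11.3 170.8] shoulder [502.   12.2 210.7] zaxis [ 0.015 -0.022 -1.   ]
hole-tip in tool [ 0.  -6.2 10.7] world [ -6.   -0.6 -10.8]
```

View pics/wrist5c.png

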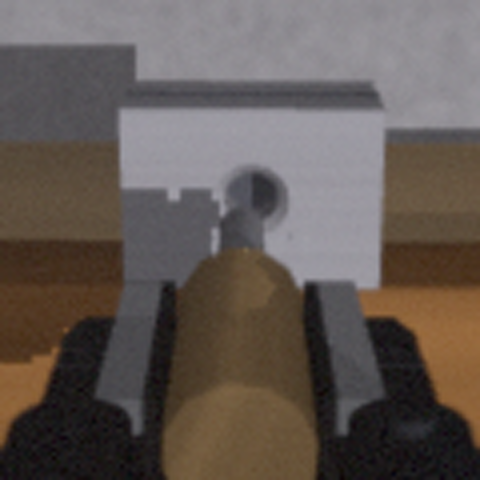

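View pics/side5c.png

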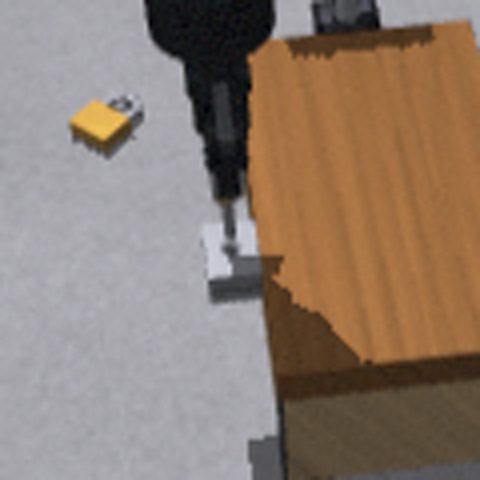

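```bash
python3 off.py 263.9 208.5
```

```text
tcp [504.1  11.5 222.8] [179.23   1.33  93.65] hole [503.1  14.1 160. ] tip [502.6  11.3 170.8] shoulder [502.   12.2 210.7] zaxis [ 0.015 -0.022 -1.   ]
hole-tip in tool [ 3.   0.6 10.7] world [  0.5   2.8 -10.8]
```

```bash
python3 -m pendant '[[[0.15,0.03,0,0],[0,0,0,0],[0,0,0.15,0],[0,0,0.15,0],[0,0,0,0],[0,0,0,0],[0,0,0,0],[0,0,0,0],[0,0,0,0],[0,0,0,0]]]'
python3 - <<'E'
from h import *
for n in ("wrist",):
  im=snapshot(n)[:,:,::-1];cv2.imwrite(f"pics/{n}6.png",im)
  x,y={"wrist":(200,160),"top":(185,160),"side":(175,120)}[n]
  cv2.imwrite(f"pics/{n}6c.png",cv2.resize(im[y:y+100,x:x+120],None,fx=5,fy=5,interpolation=cv2.INTER_CUBIC))
E
python3 off.py 264 208
```

```text
time: 11.33
tool_pos: [505.0, 14.8, 216.6]
tcp_rot: [179.2, 1.3, 93.7]
ft_force: [0.6, -0.2, -0.8]
finger_gap: 17.1
tcp [505.   14.8 216.6] [179.17   1.34  93.66] hole [501.7  17.4 160. ] tip [503.6  14.6 164.6] shoulder [503.   15.5 204.6] zaxis [ 0.016 -0.022 -1.   ]
hole-tip in tool [ 3.  -1.7  4.5] world [-1.8  2.8 -4.6]
```

View pics/wrist6c.png

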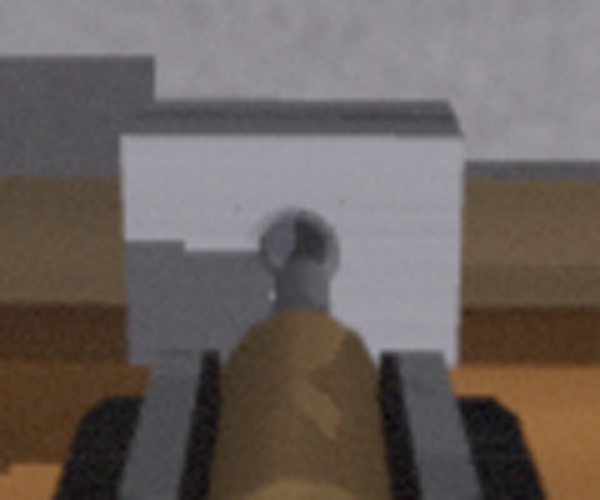

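```bash
python3 off.py 259.6 208.9
python3 -m pendant '[[[0,-0.03,0.3,0],[0,0,0.3,0],[0,0,0.3,0],[0,0,0.3,0],[0,0,0,0],[0,0,0,0],[0,0,0,0],[0,0,0,0],[0,0,0,0],[0,0,0,0]]]'
```

```text
tcp [505.   14.8 216.6] [179.17   1.34  93.66] hole [502.7  14.2 160. ] tip [503.6  14.6 164.6] shoulder [503.   15.5 204.6] zaxis [ 0.016 -0.022 -1.   ]
hole-tip in tool [-0.3 -1.   4.6] world [-0.9 -0.4 -4.6]
time: 12.22
tool_pos: [504.2, 14.1, 189.2]
tcp_rot: [179.3, 1.3, 93.7]
ft_force: [0.1, -0.3, -0.8]
finger_gap: 17.1
```

```bash
python3 -m pendant '[[[0,0,0.25,0],[0,0,0.25,0],[0,0,0.15,0],[0,0,0,0],[0,0,0,0],[0,0,0,0],[0,0,0,0],[0,0,0,0],[0,0,0,0],[0,0,0,0]]]'
python3 - <<'E'
from h import *
for n in ("wrist","side"):
  im=snapshot(n)[:,:,::-1];cv2.imwrite(f"pics/{n}7.png",im)
  x,y={"wrist":(200,160),"top":(185,160),"side":(175,120)}[n]
  cv2.imwrite(f"pics/{n}7c.png",cv2.resize(im[y:y+100,x:x+120],None,fx=4,fy=4,interpolation=cv2.INTER_CUBIC))
E
```

```text
time: 13.05
tool_pos: [504.8, 13.8, 175.4]
tcp_rot: [179.2, 1.3, 93.7]
ft_force: [0.0, -0.7, -0.5]
finger_gap: 17.2
```

View pics/wrist7c.png

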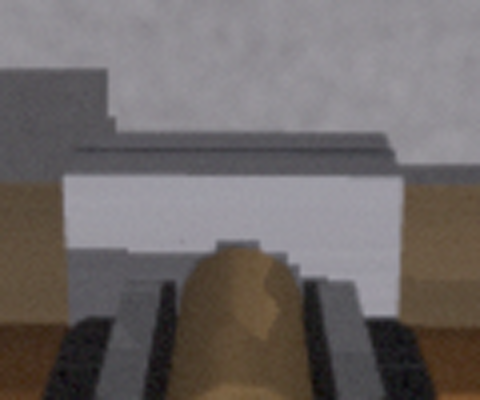

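View pics/side7c.png

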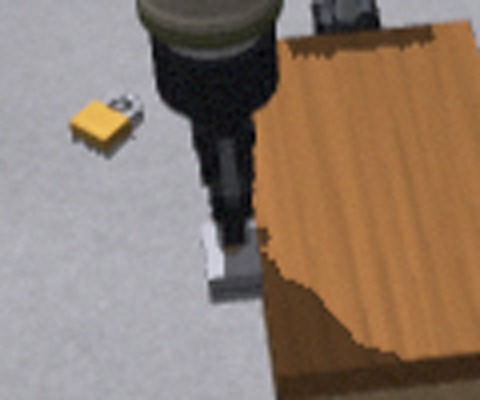

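```bash
python3 -m pendant '[[[0,0,0.1,0],[0,0,0,0],[0,0,0,0],[0,0,0,0],[0,0,0,0],[0,0,0,0],[0,0,0,0],[0,0,0,0],[0,0,0,0],[0,0,0,0]]]'
python3 -m pendant '[[[0,0,0,0],[0,0,0,0],[0,0,0,0],[0,0,0,0],[0,0,0,0],[0,0,0,0],[0,0,0,0],[0,0,0,0],[0,0,0,0],[0,0,0,0]]]' 1
python3 - <<'E'
from h import *
for n in ("wrist","side"):
  im=snapshot(n)[:,:,::-1];cv2.imwrite(f"pics/{n}8.png",im)
  x,y={"wrist":(200,160),"top":(185,160),"side":(175,120)}[n]
  cv2.imwrite(f"pics/{n}8c.png",cv2.resize(im[y:y+100,x:x+120],None,fx=4,fy=4,interpolation=cv2.INTER_CUBIC))
E
```

```text
time: 13.98
tool_pos: [505.0, 13.7, 173.3]
tcp_rot: [179.2, 1.3, 93.7]
ft_force: [0.4, 0.1, -1.3]
finger_gap: 17.3
time: 14.82
tool_pos: [505.4, 13.7, 173.9]
tcp_rot: [179.1, 1.3, 93.7]
ft_force: [0.4, -0.2, -0.4]
finger_gap: 85.3
```

View pics/wrist8c.png

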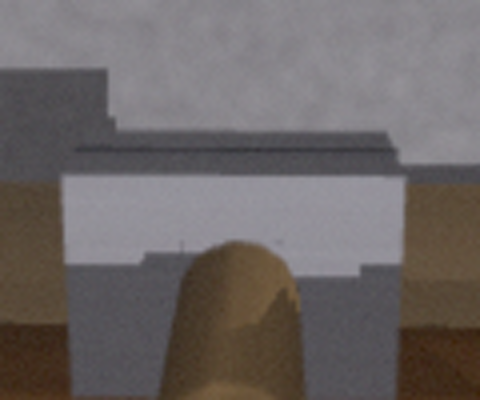

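View pics/side8c.png

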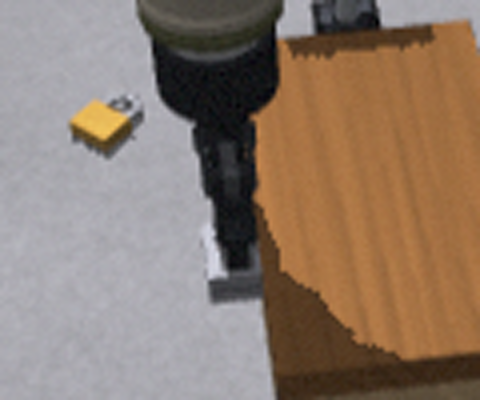

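```bash
python3 -m pendant '[[[0,0,-0.3,0],[0,0,-0.5,0],[0,0,-0.7,0],[0,0,-0.8,0],[0,0,-0.8,0],[0,0,-0.8,0],[0,0,-0.8,0],[0,0,-0.4,0],[0,0,0,0],[0,0,0,0]]]'
python3 - <<'E'
from h import *
for n in ("wrist","side"):
  im=snapshot(n)[:,:,::-1];cv2.imwrite(f"pics/{n}9.png",im)
  x,y={"wrist":(200,160),"top":(185,160),"side":(175,120)}[n]
  cv2.imwrite(f"pics/{n}9c.png",cv2.resize(im[y:y+100,x:x+120],None,fx=4,fy=4,interpolation=cv2.INTER_CUBIC))
E
```

```text
time: 15.75
tool_pos: [503.4, 16.3, 287.1]
tcp_rot: [178.9, 1.4, 93.7]
ft_force: [0.8, -1.1, -1.2]
finger_gap: 85.4
```

View pics/wrist9.png

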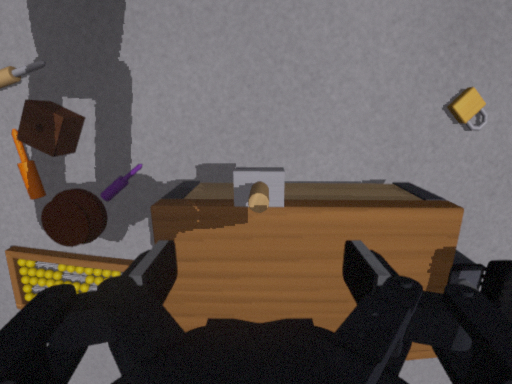

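View pics/side9c.png

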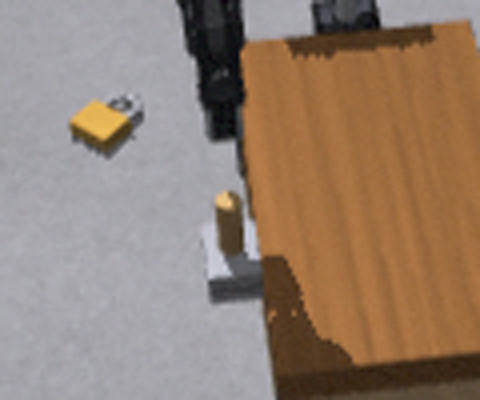

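```bash
python3 -m pendant '[[[1,0.49,0,0],[1,0.49,0,0],[1,0.49,0,0],[1,0.49,0,0],[1,0.49,0,0],[1,0.49,0,0],[1,0.49,0,0],[1,0.49,0,0],[1,0.49,0,0],[0.9,0.45,0,0]]]'
```

```text
time: 16.68
tool_pos: [585.1, 223.8, 266.8]
tcp_rot: [-179.8, 1.6, 93.3]
ft_force: [0.4, -0.2, 0.0]
finger_gap: 85.4
```

```bash
python3 -m pendant '[[[0.4,0.28,0,0],[0.4,0.28,0,0],[0.4,0.2,0,0],[0,0,0,0],[0,0,0,0],[0,0,0,0],[0,0,0,0],[0,0,0,0],[0,0,0,0],[0,0,0,0]]]'
python3 - <<'E'
from h import *
s=sense();print(s["tool_pos"],s["tcp_rot"])
im=snapshot("wrist")[:,:,::-1];cv2.imwrite("pics/w10.png",im)
cv2.imwrite("pics/w10c.png",cv2.resize(im[130:330,160:360],None,fx=3,fy=3,interpolation=cv2.INTER_CUBIC))
E
```

```text
time: 17.52
tool_pos: [597.0, 249.0, 258.3]
tcp_rot: [-179.1, 1.8, 93.4]
ft_force: [0.2, -0.7, -0.1]
finger_gap: 85.1
[597.04620009 248.9763558  258.26036693] [-179.12160909    1.80909368   93.3579767 ]
```

View pics/w10.png

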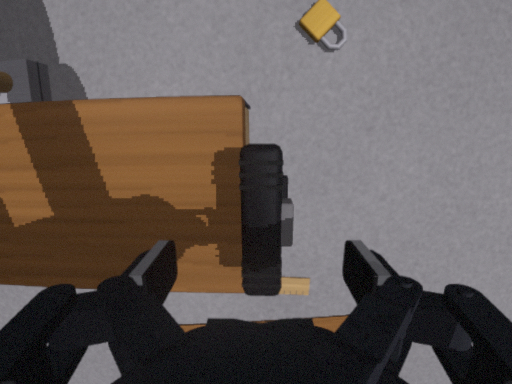

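View pics/w10c.png

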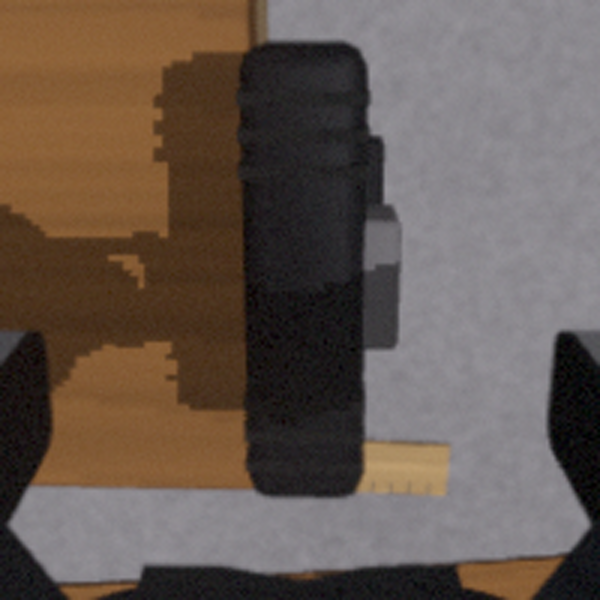

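```bash
python3 - <<'E'
from h import *
pose=(np.array([597.0,249.0,258.3]),[-179.12,1.81,93.36])
Rt=R.from_euler('xyz',pose[1],degrees=True).as_matrix();print(Rt[:,2].round(3))
def sh(n,uv,z):
    w=plane("wrist",uv,z,pose);print(n,w.round(1),"tool",(Rt.T@(w-pose[0])).round(1))
sh("left top",(240.7,222),218);sh("right top",(282,222),218)
sh("end far",(261,144),218);sh("end near",(261,295),218)
sh("btn mid",(291,222),215);sh("btn face",(293.3,222),217)
E
```

```text
[-0.013 -0.032 -0.999]
left top [598.6 235.5 218. ] tool [-12.3   1.4  40.7]
right top [596.6 264.  218. ] tool [16.3  1.1 39.8]
end far [544.6 246.4 218. ] tool [  1.7 -51.9  41.1]
end near [655.1 253.  218. ] tool [ 1.8 58.9 39.4]
btn mid [597.2 270.5 215. ] tool [22.8  2.1 42.6]
btn face [596.4 271.9 217. ] tool [24.2  1.4 40.5]
```

```bash
python3 -m pendant '[[[0.1,0.15,0,0],[0,0,0.4,0],[0,0,0.4,0],[0,0,0.4,0],[0,0,0.4,0],[0,0,0.4,0],[0,0,0.4,0],[0,0,0.3,0],[0,0,0,0],[0,0,0,0]]]'
python3 - <<'E'
from h import *
s=sense();pose=(s["tool_pos"],s["tcp_rot"]);print(pose)
im=snapshot("wrist")[:,:,::-1];cv2.imwrite("pics/w11.png",im)
E
```

```text
time: 18.4
tool_pos: [598.3, 248.8, 196.1]
tcp_rot: [-179.0, 1.9, 93.3]
ft_force: [-0.4, 0.0, 0.4]
finger_gap: 85.4
(array([598.30545168, 248.80096541, 196.14563054]), array([-178.95590404,    1.85739966,   93.34928095]))
```

View pics/w11.png

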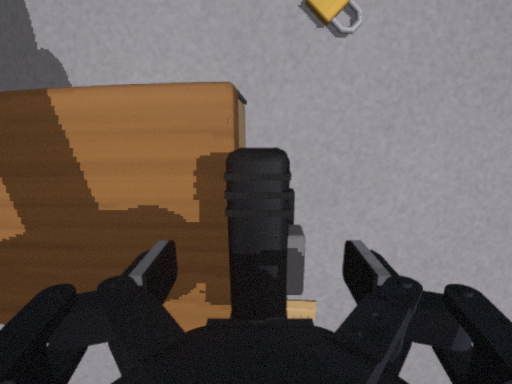

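```bash
python3 - <<'E'
from h import *
s=sense();pose=(s["tool_pos"],s["tcp_rot"])
Rt=R.from_euler('xyz',pose[1],degrees=True).as_matrix()
for n,uv,z in (("bl",(229,258),219),("br",(289,258),219),("b far",(298,227),219),("b near",(298,293),219)):
    w=plane("wrist",uv,z,pose);print(n,w.round(1),(Rt.T@(w-pose[0])).round(1))
E
python3 -m pendant '[[[0.05,0.05,0.1,0],[0,0,0,0],[0,0,0,0],[0,0,0,0],[0,0,0,0],[0,0,0,0],[0,0,0,0],[0,0,0,0],[0,0,0,0],[0,0,0,0]]]'
```

```text
bl [596.2 235.7 219. ] [-13.7  -3.2 -22.4]
br [594.1 263.9 219. ] [ 14.6  -3.7 -23.3]
b far [578.5 266.7 219. ] [ 18.2 -19.1 -23.2]
b near [612.4 269.9 219. ] [ 19.5  15.  -23.8]
time: 19.28
tool_pos: [600.8, 250.5, 197.2]
tcp_rot: [-179.2, 1.8, 93.3]
ft_force: [-0.4, -0.8, 0.4]
finger_gap: 85.2
```

```bash
python3 -m pendant '[[[0,-0.15,0.2,0],[0,0,0.15,0],[0,0,0,0],[0,0,0,0],[0,0,0,0],[0,0,0,0],[0,0,0,0],[0,0,0,0],[0,0,0,0],[0,0,0,0]]]'
```

```text
time: 20.12
tool_pos: [597.2, 250.0, 189.1]
tcp_rot: [-179.2, 1.8, 93.3]
ft_force: [-0.3, 0.2, 0.3]
finger_gap: 84.9
```

```bash
python3 -m pendant '[[[0,0,0,0],[0,0,0,0],[0,0,0,0],[0,0,0,0],[0,0,0,0],[0,0,0,0],[0,0,0,0],[0,0,0,0],[0,0,0,0],[0,0,0,0]]]' -1 60
python3 - <<'E'
from h import *
for n in ("wrist","top"):
  im=snapshot(n)[:,:,::-1];cv2.imwrite(f"pics/{n}12.png",im)
E
```

```text
time: 20.95
tool_pos: [597.5, 248.7, 190.0]
tcp_rot: [-179.2, 1.9, 93.3]
ft_force: [0.2, -0.2, 0.2]
finger_gap: 28.9
```

View pics/wrist12.png

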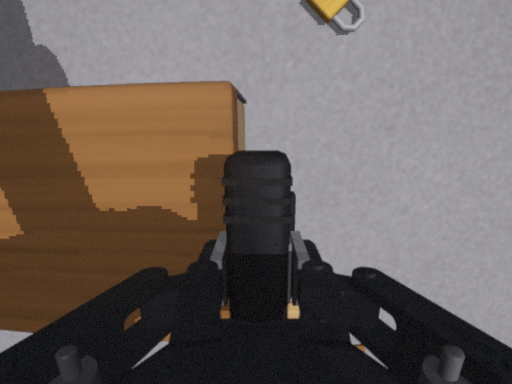

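```bash
python3 -m pendant '[[[-0.01,0,-0.25,0],[-0.01,0,-0.3,0],[-0.01,-0.01,-0.3,0],[-0.01,0,-0.3,0],[-0.01,-0.01,-0.3,0],[-0.01,0,-0.3,0],[-0.01,-0.01,-0.3,0],[-0.01,0,-0.3,0],[-0.01,-0.01,-0.3,0],[-0.01,0,-0.3,0]]]'
```

```text
time: 21.88
tool_pos: [597.4, 248.6, 251.2]
tcp_rot: [-179.1, 1.9, 93.3]
ft_force: [2.1, -0.3, -5.6]
finger_gap: 28.7
```

```bash
python3 -m pendant '[[[-0.01,0,-0.3,0],[-0.01,0,-0.3,0],[-0.01,-0.01,-0.3,0],[-0.01,0,-0.3,0],[-0.01,-0.01,-0.3,0],[-0.01,0,-0.3,0],[-0.01,-0.01,-0.3,0],[-0.01,0,-0.3,0],[0,0,-0.2,0],[0,0,-0.1,0]]]'
```

```text
time: 22.72
tool_pos: [597.3, 248.6, 310.2]
tcp_rot: [-179.0, 1.9, 93.3]
ft_force: [9.9, 1.3, -27.6]
finger_gap: 28.2
```

```bash
python3 -m pendant '[[[0,0,0,0],[0,0,0,0],[0,0,0,0],[0,0,0,0],[0,0,0,0],[0,0,0,0],[0,0,0,0],[0,0,0,0],[0,0,0,0],[0,0,0,0]]]'
python3 - <<'E'
from h import *
for n in ("side","wrist"):
  im=snapshot(n)[:,:,::-1];cv2.imwrite(f"pics/{n}13.png",im)
s=sense();print(s["tool_pos"],s["ft_force"],s["finger_gap"],s["time"])
E
```

```text
time: 23.55
tool_pos: [597.3, 248.6, 310.0]
tcp_rot: [-178.9, 1.9, 93.3]
ft_force: [3.1, -0.0, -5.4]
finger_gap: 28.5
[597.3432851  248.59183956 310.04908807] [ 2.70879389 -0.32266361 -5.80726171] 28.398969670365094 23.65
```

View pics/side13.png

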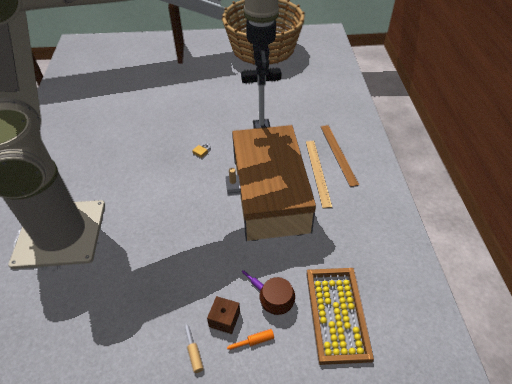

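View pics/wrist13.png

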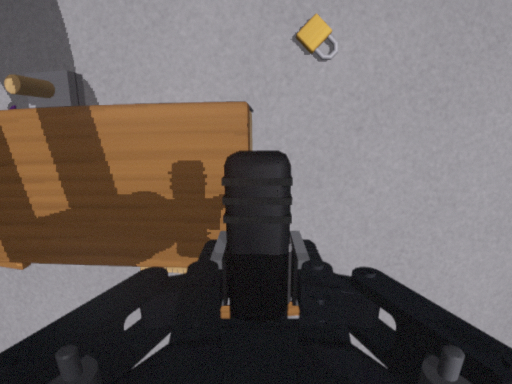

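```bash
python3 - <<'E'
from bench import *
hand_in(); s=sense();print(s["tool_pos"],s["ft_force"],s["finger_gap"],s["time"])
E
```

```text
the job is handed in; nothing more can be done
the job is handed in; nothing more can be done
```

The job is done and handed in at about 23.7 s of the 54 s allowed; no verdict was reported.

- **Pin:** I took the small wooden-handled pin from its block. It was the smaller of the two tan ones; I left the larger tan, the purple and the orange pin. I lowered it into the lug and let go. The wrist and side pictures show its shoulder flush on the lug, and it was still there in the last pictures.
- **Tow handle:** The grip was pinched at 60 N with a finger gap of 28.9 mm, which means the button was fully in. The handle rose straight up 120 mm to a hard stop, with a −27.6 N reading there. In the last readings it was held still about 120 mm up, at about −5.8 N and with a 28.4 mm gap.
- **Bystanders:** The pot, abacus, ruler and padlock look unmoved in the last pictures; I did not measure them.

**Checks that disagreed or fell short:**
- The tool had drifted about 2° off vertical by the end.
- The wrist and fixed cameras differed by about 1.5 mm on the lug hole; I aligned the pin by the wrist view.
- The three look-alike pins stood upright in the first picture and were lying down in the first wrist view over the block, before I touched anything there. I don't know what toppled them.
- The state reading after hand-in was refused, so the last second is unobserved.

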